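# Lock a chocolate mould into the shaker

## Robot

A 6-joint arm with a two-finger parallel gripper is mounted at the origin on the work surface. World frame = base frame: x ahead of the robot, y to its left, z up, the work surface at z = 0. Lengths are in m, angles in degrees, forces in N, time in s.
With the tool pointing down it reaches from about 0.35 to 0.775 m from the base axis. Payload 7.3 kg.
Tool frame: the origin (TCP) lies on the centre line of the jaws, within the pads' length; the fingertips stand 14 mm ahead of it and the grasp point (between the pads) lies 5 mm behind it; z points along the fingers, y is the line along which they close (so a half turn about z gives the same grasp; the last joint's range is limited). The gripper opens to 92 mm and grips with 3 to 60 N. Pads are 19 mm wide; open, the fingers measure 130 mm over their backs; the gripper's body (75 mm by 190 mm) begins 47 mm behind the grasp point.
Start: joints at [-76.662, 19.595, 87.324, -0, 73.075, -8.365], TCP at [0.194, -0.488, 0.241] pointing down, gripper open.
Joint ranges: [-145.02, 145.02], [-44.19, 115.74], [2.07, 154.8], [-57.11, 237.11], [16.16, 152.29], [-177.93, 177.93]. Speed limits (degrees/s): [147.25, 147.25, 180, 180, 180, 180].

## Interface

Orientations are given as a 3x3 rotation matrix whose columns are the frame's x, y, z axes.
In Python, from rig import manip gives the robot as it stands. The module is installed in compiled form; this text tells all that it offers.
- The arm moves only by the tool arm_command, never from a script. Its argument "moves" is a list of rows, each an object with "jaw": the opening, from 0 (shut) to 1 (fully open); "dp": the shift along the tool's x, y, z in mm, a list of three; "turn": the turn, a rotation vector about the tool's x, y, z in degrees, a list of three. In form: [{"jaw": jaw, "dp": [dx, dy, dz], "turn": [ax, ay, az]}, ...]. A call has 1 to 12 rows; each row is the pose to reach, as a shift and turn from the pose commanded when the call began, along the tool's axes at that moment; what a row does not reach only later rows make up. A row lasts 1/12 s, in which the tool goes at most 41.7 mm and 7.16 degrees, less where a joint would pass 70% of its speed; a pose out of reach is approached as far as the arm can. A call with a gripper value outside its range is refused whole. The fingers move at their own pace and stop on an object; "newtons" is the grip in N (left out, the last holds). Time passes only in rows, so rows that repeat a pose let the fingers close. It gives the time, the measured TCP pose, the force, the opening and the grip force at its end, in the units of the state.
- manip.state(): the state, without advancing time (a new reading comes with each control period).
- manip.snapshot(name): name is "scene" or "top" or "wrist"; returns a dict with "pixels" (400x640x3 uint8, red, green, blue), "fovy" (degrees; the focal length in pixels is half the picture's height over the tangent of half this angle, whatever the lens; pixels are square), "cx", "cy" (the principal point, pixels), "view" (4x4, takes a point from world to camera coordinates). Camera axes: x right, y up, looking along -z (the intrinsics and any distortion apply to the point x, -y, -z); pixel columns grow to the right and rows downward; lengths in m; the calibration is good to about 2 mm. The wrist camera is an equidistant fisheye: a pixel r from the principal point sees the ray r / f radians off the axis. A picture is of the moment at which its call begins. There is no depth.
- manip.close_job(): hands the job in; it is judged then, once.
Trained networks look in a picture, given as the dict that the camera call returned (one of the last four; its "shot" number tells which), for a name from the list of things; names that differ only in an ending like _2 or _b are one class to them, and where a whole thing is asked for, a point or a joint stands for the part that bears it (a point fixed in the world has none). Each returns a list of dicts, best first, with "p" (0 to 1); they miss things now and then, are a little off and sometimes report something else, mostly with a low value. They report only what shows in the picture. A call takes as long as a camera call. They do not tell look-alikes from the thing itself.
- manip.search_frame(picture, query): "point" ([column, row] in pixels, amid what is visible of it).
- manip.silhouettes(picture, query): "pixels" (400x640 bool, what is visible of it) and "point" ([column, row] in pixels, amid what is visible of it).
The state is a dict: "clock": time; "joint_positions": joint angles; "dq": joint speeds; "joint_efforts": joint torques, N m; "tcp_pos": TCP position; "ee_rot": TCP orientation; "ft_force": force on the tool from outside, world axes, zero at the start; "moment": the same for the moment, N m; "finger_gap": finger opening in m; "grip_force": force on a finger pad.
Only numpy, scipy, OpenCV 4.12 (cv2) and the standard library are available. Lean on these libraries where they do the work, as an engineer would, in place of code of your own. Each camera call takes 0.05 s, during which the arm holds its last target. There are 200 camera calls.

## Task

Pull the red lock knob of the shaker fully out, then slide the mould along the deck into the lane and under the clear guard until it bears firmly against the end stop (a push of several newtons, not a shove), and push the knob fully home so that its bolt locks the mould in behind. Keep the mould flat on the deck the whole time, do not knock the guard, and leave the other things on the table where they are.

Things in the scene. Friction and masses are not known exactly. Their poses are not given: they have to be found in the camera images.
- shaker: Release shaker fixed to the table: aluminium deck, top 30 mm above the table. Origin: at table level under the lane's centre line. Its y axis is the way the mould travels (towards the end stop), x points across the lane away from the knob, z up. Feed apron 200 mm wide from y = -310 to -85 mm, then the lane. A white drive box 100 mm high stands past the stop (y 174 to 264 mm).
- lane_entry (a point): Point on the deck, centre of the lane, at shaker y = -30 mm, where the straight lane begins: 106 mm wide between dark, slick plastic guides 20 mm high, up to the end stop. Before it a flared mouth of the same height widens to about 178 mm at shaker y = -100 mm.
- guard: Clear guard with orange rim over the lane, fixed; origin and axes as shaker. A 5 mm plate, underside 50 mm above the deck (80 mm above the table), x = -66 to 66, y = -16 (entry edge) to 174 mm. Open towards -y; clear side walls from the guides up to the plate (on the knob side only from y = 39 mm on). Do not knock it (20 N).
- end_stop: Rigid black block across the lane under the guard, 28 mm high; origin and axes as shaker, contact face at y = 150 mm. A mould against it has its origin at y = 75 and trailing edge at y = 0, 16 mm in under the guard's edge: upright fingers cannot reach so far, fingers leaning 30 to 45 deg can. Bear on it with 5 to 12 N; over 35 N is ramming.
- mould: Off-white mould tray with ten set chocolate bars, 100 (its x) by 150 (its y) by 24 mm high, corners rounded at 8 mm, 0.3 to 0.6 kg. Origin: centre of its underside. It starts flat on the feed apron, up to 20 mm beside the lane's centre line and turned up to 0.25 rad from it, y axis roughly along the shaker's y. It slides on the deck with 1 to 4 N; friction on the fingers carries it sideways too.
- knob (a joint): Travel of the lock knob in m: 0 = home (bolt across the lane), 0.030 = fully out (bolt clear of the lane). It clicks: about 7 N passes the detent near each end, and it stays where it is left.
- knob_grip (a point): Centre of the red lock knob's grip, a cylinder 26 mm in diameter, 22 mm long, lying along the shaker's x, axis 42 mm above the table. Grip it from above across the shaker's y; pull towards the shaker's -x. Home, it is at shaker (-98, -8) mm and its 10 mm thick bolt sticks 16 mm into the lane, 3 mm behind the trailing edge of a mould that is against the stop.
- steel_cup: Bystander: steel cup, 70 mm across, 70 mm high. Origin: centre of its foot.
- jar: Bystander: glass jar with yellow cap, 60 mm across, 85 mm high. Origin: centre of its foot.
- scraper: Bystander: blue-handled spatula lying flat, 260 mm long along its x, about 20 mm high. Origin: under its middle.
- marker: Bystander: white marker with red cap, lying, 130 mm long along its x, 17 mm thick. Origin: under its middle.
- bar0: Bystander: a dark chocolate bar, 30 by 110 by 18 mm. Origin: centre of its underside.
- bar1: Bystander: a second dark chocolate bar, 30 by 110 by 18 mm. Origin: centre of its underside.
- thermometer: Bystander: red hand thermometer lying flat, about 120 by 70 by 32 mm. Origin: under its grip's middle.
Things that resemble listed ones, but are neither listed nor needed, are in the scene too. What is meant by the mould is not green, and is the larger of those in its own colour.

How it is judged (in metres and radians):
On the way, in this order (a step that is already met when the one before it is completed fails the run):
1. the lock knob is pulled fully out (value of joint knob above 0.026 m), for 0.2 s.
2. the mould is pressed against the end stop (contact force between mould and end_stop above 2.5 N and y of mould in the frame of shaker above 0.0705 m), for 0.1 s.
3. the knob is pushed home with the mould in place (value of joint knob below 0.004 m and y of mould in the frame of shaker above 0.0705 m), for 0.2 s.
At the end, for the whole second after the job is handed in: The mould lies flat and at rest on the deck within 4.5 mm of the end stop, and the lock knob is within 4 mm of home, its bolt behind the mould (all of step 3 and angle between mould's own z axis and vertical below 0.05 rad and height (world z) of mould below 0.034 m and linear speed of mould below 0.01 m/s); the robot touches nothing.
It fails at once if the mould is lifted or tipped off the deck (height (world z) of mould above 0.042 m or angle between mould's own z axis and vertical above 0.15 rad).
It fails at once if the mould is rammed into the end stop (over 35 N) (contact force between mould and end_stop above 35 N).
It fails at once if the guard is knocked (over 20 N) (contact force between any of the arm, the fingers and guard above 20 N).
It fails at once if a bystander is moved more than 30 mm (distance of any of steel_cup, jar, scraper, marker, bar0, bar1, thermometer from where it was at the start of the episode above 0.03 m).
It also fails if it takes over 69 s, if anything falls off the work surface, if the arm or the gripper's body presses on something with over 40 N, if the wrist force passes 120 N, or if a joint passes its speed limit or range.

## Working session

There is one attempt and no reset: what is moved stays moved. The work goes in short steps, Python scripts to look and compute and a tool call to move; the robot and the scene stay as the last step left them, time stands still between calls to the robot, and variables do not carry over. Pictures are saved under pics/ and viewed, at most 12 in all, crops included, and the job is handed in when it is done.

Besides the shell and the picture viewer there is one more tool, called by a JSON object that holds its "name" and its "arguments", one argument or row to a line. arm_command: Moves the arm, as the interface text tells. Its arguments: {"type":"object","properties":{"moves":{"type":"array","items":{"type":"object","properties":{"jaw":{"type":"number"},"dp":{"type":"array","items":{"type":"number"}},"turn":{"type":"array","items":{"type":"number"}}}}},"newtons":{"type":"number"}},"required":["moves"]}

```bash
mkdir -p pics
cat > h.py <<'E'
import numpy as np, cv2
from rig import manip
def snap(n,f=None):
    s=manip.snapshot(n)
    if f: cv2.imwrite('pics/'+f,s['pixels'][:,:,::-1])
    return s
def foc(s): return 200/np.tan(np.radians(s['fovy'])/2)
def ray(s,p,fish=False):
    f=foc(s);d=np.array([(p[0]-s['cx'])/f,(p[1]-s['cy'])/f])
    if fish:
        r=np.hypot(*d);v=np.r_[d*np.sinc(r/np.pi)**1*1.0,np.cos(r)] if r>0 else np.array([0,0,1.])
    else: v=np.r_[d,1]
    v=np.array([v[0],-v[1],-v[2]]);V=np.array(s['view']);R=V[:3,:3];c=-R.T@V[:3,3]
    v=R.T@v;return c,v/np.linalg.norm(v)
def atz(s,p,z,fish=False):
    c,v=ray(s,p,fish);return c+v*(z-c[2])/v[2]
def tri(*cr):
    A=sum(np.eye(3)-np.outer(v,v) for c,v in cr);b=sum((np.eye(3)-np.outer(v,v))@c for c,v in cr)
    x=np.linalg.solve(A,b);return x,[float(np.linalg.norm(np.cross(x-c,v))) for c,v in cr]
def proj(s,P):
    V=np.array(s['view']);q=V[:3,:3]@P+V[:3,3];f=foc(s);return [s['cx']+f*q[0]/-q[2],s['cy']+f*-q[1]/-q[2]]
E
python3 - <<'E'
from h import *
np.set_printoptions(precision=4,suppress=True)
S={n:snap(n,n+'0.png') for n in('scene','top')}
for n,s in S.items():
    print(n,s['fovy'],s['cx'],s['cy'],[k for k in s]);print(np.array(s['view']))
    for q in ['shaker','guard','end_stop','mould','knob','knob_grip','steel_cup','jar','scraper','marker','bar0','thermometer']:
        print(q,[(np.round(d['point'],1).tolist(),round(d['p'],2)) for d in manip.search_frame(s,q)][:4])
E
```

```text
scene 57.912666394914275 317.0807795157695 196.261835680046 ['pixels', 'fovy', 'cx', 'cy', 'view', 'shot']
[[ 0.3586  0.9332 -0.0219 -0.1632]
 [-0.5192  0.2189  0.8261  0.2701]
 [ 0.7758 -0.2848  0.563  -1.3497]
 [ 0.      0.      0.      1.    ]]
shaker [([360.2, 195.8], 0.72)]
guard [([385.0, 176.7], 0.61)]
end_stop []
mould [([186.8, 207.2], 0.94), ([289.0, 219.9], 0.85), ([492.5, 235.4], 0.66)]
knob [([335.3, 174.5], 0.47)]
knob_grip [([337.3, 176.7], 0.59)]
steel_cup [([348.1, 241.6], 0.94)]
jar []
scraper [([284.2, 182.2], 0.58)]
marker [([337.7, 159.2], 0.7)]
bar0 [([414.5, 240.0], 0.83), ([398.6, 228.9], 0.55), ([360.2, 196.0], 0.25)]
thermometer [([178.2, 257.2], 0.84)]
top 57.574288175157704 324.6376778038305 204.61980959398153 ['pixels', 'fovy', 'cx', 'cy', 'view', 'shot']
[[ 0.0025 -0.9999  0.0138 -0.0589]
 [ 0.9954  0.0038  0.0958 -0.5711]
 [-0.0958  0.0135  0.9953 -0.9034]
 [ 0.      0.      0.      1.    ]]
shaker [([279.1, 202.6], 0.92)]
guard [([245.6, 195.8], 0.72)]
end_stop []
mould [([354.1, 186.5], 0.89), ([434.3, 258.0], 0.85), ([199.8, 112.9], 0.7)]
knob []
knob_grip [([286.1, 231.1], 0.41)]
steel_cup [([316.9, 130.9], 0.8)]
jar [([226.1, 264.3], 0.97)]
scraper [([323.4, 272.8], 0.72)]
marker [([262.0, 284.8], 0.72), ([354.4, 186.1], 0.57)]
bar0 [([261.1, 136.3], 0.95), ([265.5, 155.1], 0.81), ([265.9, 282.8], 0.64)]
thermometer [([442.2, 180.0], 0.71)]
```

View pics/scene0.png

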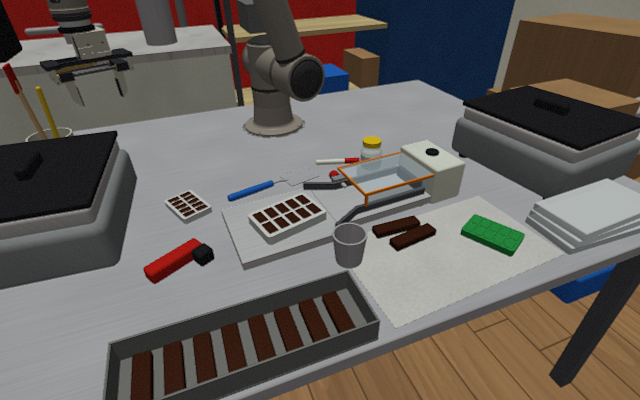

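View pics/top0.png

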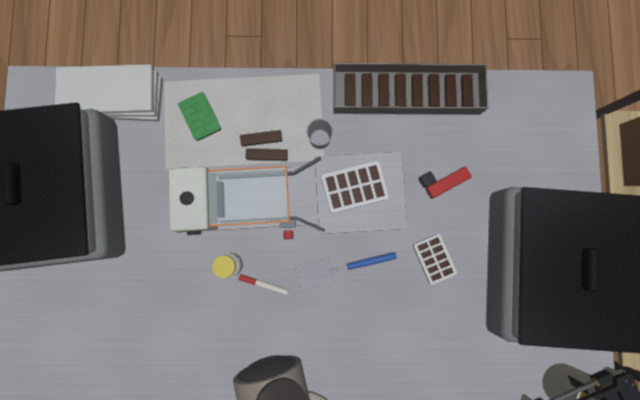

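The top view shows the mould (354,186) on the apron (316–406, 153–234) and the guard with its orange rim at (207–290, 167–226). The red knob is at (288,235), next to the spatula blade (315,273) and the marker (263,285). The shaker's y axis points along world +y, so the knob is on the robot's side.

Run:
```python
from h import *
np.set_printoptions(precision=4,suppress=True)
s=snap('top');c=snap('scene')
def orange(s):
    h=cv2.cvtColor(s['pixels'],cv2.COLOR_RGB2HSV);return ((h[...,0]>6)&(h[...,0]<18)&(h[...,1]>140)&(h[...,2]>110)).astype(np.uint8)
m=orange(s);m[:150]=0;m[240:]=0;m[:,:190]=0;m[:,310:]=0
pts=np.argwhere(m)[:,::-1].astype(np.float32);r=cv2.minAreaRect(pts)
print('orange',len(pts),r);B=np.array([atz(s,p,.085) for p in cv2.boxPoints(r)]);print(B)
print('lens',[np.linalg.norm(B[i]-B[i-1]) for i in range(4)],'c',B.mean(0))
def red(s,box):
    h=cv2.cvtColor(s['pixels'],cv2.COLOR_RGB2HSV);q=((h[...,0]<5)|(h[...,0]>174))&(h[...,1]>130)&(h[...,2]>70)
    k=np.zeros_like(q);x0,y0,x1,y1=box;k[y0:y1,x0:x1]=q[y0:y1,x0:x1];a=np.argwhere(k);print('red',len(a),a.min(0),a.max(0));return a[:,::-1].mean(0)
kt=red(s,(275,225,300,245));ks=red(c,(322,165,348,187));print(kt,ks,tri(ray(s,kt),ray(c,ks)),atz(s,kt,.048))
for d in manip.silhouettes(s,'mould')[:2]:
    a=np.argwhere(d['pixels'])[:,::-1].astype(np.float32);r=cv2.minAreaRect(a);B=np.array([atz(s,p,.050) for p in cv2.boxPoints(r)])
    print('mould',d['point'],r);print(B,[np.linalg.norm(B[i]-B[i-1]) for i in range(4)],B.mean(0))
    e=[];
for d in manip.silhouettes(c,'mould')[:3]: print(d['point'])
g=[d for d in manip.silhouettes(c,'mould')][0:3]
mt=manip.search_frame(s,'mould')[0]['point']
for d in g: print('tri',tri(ray(s,mt),ray(c,d['point'])))
for p in [(316,156),(403,152),(406,231),(318,235)]: print('apron',atz(s,p,.03))
st=manip.state();print(st['tcp_pos'],np.array(st['ee_rot']))
w=snap('wrist','wrist0.png');print(w['fovy'],w['cx'],w['cy']);V=np.array(w['view']);print(V, -V[:3,:3].T@V[:3,3])
# crop
cv2.imwrite('pics/crop.png',cv2.resize(s['pixels'][140:300,160:420,::-1],None,fx=3,fy=3,interpolation=cv2.INTER_CUBIC))
```

```text
orange 0 ((0.0, 0.0), (0.0, 0.0), 0.0)
[[1.0776 0.7582 0.085 ]
 [1.0776 0.7582 0.085 ]
 [1.0776 0.7582 0.085 ]
 [1.0776 0.7582 0.085 ]]
lens [np.float64(0.0), np.float64(0.0), np.float64(0.0), np.float64(0.0)] c [1.0776 0.7582 0.085 ]
red 53 [231 284] [238 291]
red 40 [170 329] [177 338]
[287.6792 234.1887] [333.05  173.125] (array([0.4947, 0.0328, 0.049 ]), [0.0018456667071723243, 0.0018456667071724132]) [0.4953 0.0346 0.048 ]
mould [434.6, 259.8] ((434.1287536621094, 258.59619140625), (44.4180908203125, 30.06395149230957), 66.50143432617188)
[[ 0.4713 -0.2724  0.05  ]
 [ 0.5012 -0.3419  0.05  ]
 [ 0.4011 -0.383   0.05  ]
 [ 0.372  -0.314   0.05  ]] [np.float64(0.10767424830578354), np.float64(0.07561826980522007), np.float64(0.10813233364419095), np.float64(0.07486216459885545)] [ 0.4364 -0.3278  0.05  ]
mould [200.4, 113.2] ((199.48426818847656, 116.00818634033203), (43.686553955078125, 29.100711822509766), 62.52556610107422)
[[0.8272 0.3218 0.05  ]
 [0.8633 0.2574 0.05  ]
 [0.7618 0.203  0.05  ]
 [0.7266 0.267  0.05  ]] [np.float64(0.11460948173302804), np.float64(0.0737254466437
[... 155 characters left out ...]
.4903, -0.2233,  0.0109]), [0.12680208121762065, 0.12680208121762065])
tri (array([ 0.7191, -0.0934,  0.2767]), [0.31270677105445105, 0.3127067710544511])
tri (array([ 0.4313, -0.3457,  0.0064]), [0.0019219365204319813, 0.0019219365204319577])
apron [ 0.6972 -0.0344  0.03  ]
apron [ 0.7091 -0.2602  0.03  ]
apron [ 0.5045 -0.2641  0.03  ]
apron [ 0.4937 -0.0405  0.03  ]
[ 0.1942 -0.4878  0.2407] [[ 0.9291  0.3698  0.    ]
 [ 0.3698 -0.9291 -0.0001]
 [-0.      0.0001 -1.    ]]
65.70646984690485 320.8361765316078 197.2232902253558
[[ 0.3692 -0.9293  0.0008 -0.5254]
 [ 0.8916  0.354  -0.2823  0.0347]
 [ 0.2621  0.1049  0.9593 -0.3893]
 [ 0.      0.      0.      1.    ]] [ 0.2651 -0.4597  0.3837]
```

View pics/crop.png

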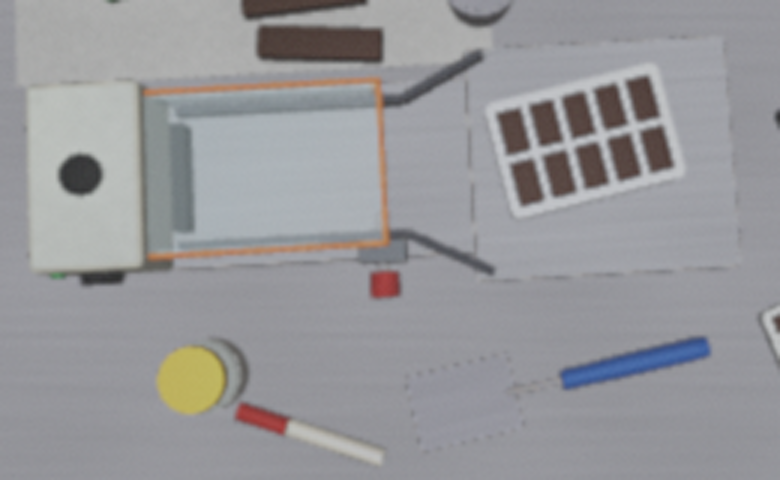

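Run:
```python
from h import *
from scipy.optimize import least_squares
np.set_printoptions(precision=4,suppress=True)
s=snap('top');C=lambda x,y:np.array([x/3+160-1/3,y/3+140-1/3])
obs=[((66,-16,85),C(378,80)),((-66,-16,85),C(387,243)),((66,174,85),C(145,92)),((-66,174,85),C(150,257)),
((100,-310,30),C(723,38)),((-100,-310,30),C(740,264)),((-98,-8,50),C(385,285))]
T=lambda q,P:np.array([q[0]+P[0]*np.cos(q[2])-P[1]*np.sin(q[2]),q[1]+P[0]*np.sin(q[2])+P[1]*np.cos(q[2]),P[2]])
f=lambda q:np.concatenate([np.array(proj(s,T(q,np.array(P)/1000.)))-p for P,p in obs])
r=least_squares(f,[.6,.05,0],loss='soft_l1');print(r.x,np.degrees(r.x[2]));print(f(r.x).reshape(-1,2))
q=r.x
M=[atz(s,C(*p),.054) for p in [(487,104),(655,66),(684,173),(518,216)]]
M=np.array(M);print(M,[np.linalg.norm(M[i]-M[i-1]) for i in range(4)])
c=M.mean(0)
Ri=np.array([[np.cos(q[2]),np.sin(q[2])],[-np.sin(q[2]),np.cos(q[2])]])
d=(M[0]-M[1])+(M[3]-M[2]);print('mould shaker',Ri@(c[:2]-q[:2]),'yaw rel',np.degrees(np.arctan2(-d[0],d[1])-q[2]))
for P in [(-98,-8,42),(0,-30,30),(0,0,54),(0,75,30)]: print(P,T(q,np.array(P)/1000.))
for n,p in [('cup',(480,-20)),('jar',(192,380)),('mk1',(383,460)),('mk0',(240,410)),('scr',(410,440)),('scr2',(510,360)),('hand',(705,345)),('bar',(258,60)),('bar',(382,60)),('smallmould',(762,315))]:
    print(n,Ri@(atz(s,C(*p),.02)[:2]-q[:2]))
```

```text
[0.5919 0.0488 0.0611] 3.5033093940057745
[[ 0.5993 -0.0638]
 [ 0.2857  0.0032]
 [-0.545   0.266 ]
 [-0.654  -0.0398]
 [ 0.1538 -0.9186]
 [ 0.6518  0.777 ]
 [-0.4593 -0.1678]]
[[ 0.645  -0.05    0.054 ]
 [ 0.678  -0.191   0.054 ]
 [ 0.5876 -0.2141  0.054 ]
 [ 0.5513 -0.0759  0.054 ]] [np.float64(0.09724351388980412), np.float64(0.1448198436016024), np.float64(0.09328347831000057), np.float64(0.1429038093423554)]
mould shaker [ 0.0125 -0.1826] yaw rel 10.458976042506132
(-98, -8, 42) [0.4945 0.0348 0.042 ]
(0, -30, 30) [0.5937 0.0188 0.03  ]
(0, 0, 54) [0.5919 0.0488 0.054 ]
(0, 75, 30) [0.5873 0.1236 0.03  ]
cup [ 0.1633 -0.1026]
jar [-0.1682  0.1596]
mk1 [-0.244   0.0023]
mk0 [-0.1955  0.1202]
scr [-0.2289 -0.0211]
scr2 [-0.1674 -0.1091]
hand [-0.1646 -0.2756]
bar [0.1029 0.0938]
bar [ 0.0969 -0.0135]
smallmould [-0.1422 -0.3262]
```

{"name": "arm_command", "arguments": {
  "moves": [
    {"jaw": 0.6, "dp": [380, -300, 20], "turn": [0, 0, 18.2]},
    {"jaw": 0.6, "dp": [380, -300, 20], "turn": [0, 0, 18.2]},
    {"jaw": 0.6, "dp": [380, -300, 20], "turn": [0, 0, 18.2]},
    {"jaw": 0.6, "dp": [380, -300, 20], "turn": [0, 0, 18.2]},
    {"jaw": 0.6, "dp": [380, -300, 20], "turn": [0, 0, 18.2]},
    {"jaw": 0.6, "dp": [380, -300, 20], "turn": [0, 0, 18.2]},
    {"jaw": 0.6, "dp": [380, -300, 20], "turn": [0, 0, 18.2]},
    {"jaw": 0.6, "dp": [380, -300, 20], "turn": [0, 0, 18.2]},
    {"jaw": 0.6, "dp": [380, -300, 20], "turn": [0, 0, 18.2]},
    {"jaw": 0.6, "dp": [380, -300, 20], "turn": [0, 0, 18.2]},
    {"jaw": 0.6, "dp": [380, -300, 20], "turn": [0, 0, 18.2]},
    {"jaw": 0.6, "dp": [380, -300, 20], "turn": [0, 0, 18.2]}
  ]
}}

```text
clock: 2.7
tcp_pos: [0.4374, -0.0655, 0.2208]
ee_rot: [[0.998, 0.063, 0.001], [0.063, -0.998, 0.0], [0.001, -0.0, -1.0]]
ft_force: [0.9, -0.1, -1.4]
finger_gap: 0.0554
grip_force: 0.0
```

Run:
```python
from h import *
import pickle
w=snap('wrist','w1.png');pickle.dump(w,open('w1.pkl','wb'))
for q in ['knob_grip','mould','guard']: print(q,[(np.round(d['point'],1).tolist(),round(d['p'],2)) for d in manip.search_frame(w,q)][:4])
print(manip.state()['tcp_pos'])
```

```text
knob_grip [([232.6, 122.2], 0.69)]
mould [([517.9, 190.6], 0.73)]
guard []
[ 0.43629979 -0.06806992  0.22063198]
```

{"name": "arm_command", "arguments": {
  "moves": [
    {"jaw": 0.6, "dp": [30, -50, 30]},
    {"jaw": 0.6, "dp": [63, -97, 60]},
    {"jaw": 0.6, "dp": [63, -97, 60]},
    {"jaw": 0.6, "dp": [63, -97, 60]},
    {"jaw": 0.6, "dp": [63, -97, 60]}
  ]
}}

```text
invalid input
```

Run:
```python
from h import *
import pickle
w=snap('wrist','w2.png');pickle.dump(w,open('w2.pkl','wb'))
for q in ['knob_grip','mould','guard']: print(q,[(np.round(d['point'],1).tolist(),round(d['p'],2)) for d in manip.search_frame(w,q)][:4])
print(manip.state()['tcp_pos'])
a=cv2.imread('pics/w1.png');b=cv2.imread('pics/w2.png');cv2.imwrite('pics/w12.png',cv2.resize(np.vstack([a,b]),None,fx=.75,fy=.75))
```

```text
knob_grip [([229.1, 121.1], 0.68)]
mould [([515.8, 188.8], 0.9), ([386.3, 32.9], 0.69)]
guard [([142.2, 51.9], 0.71)]
[ 0.43590207 -0.06961527  0.2207918 ]
```

View pics/w12.png

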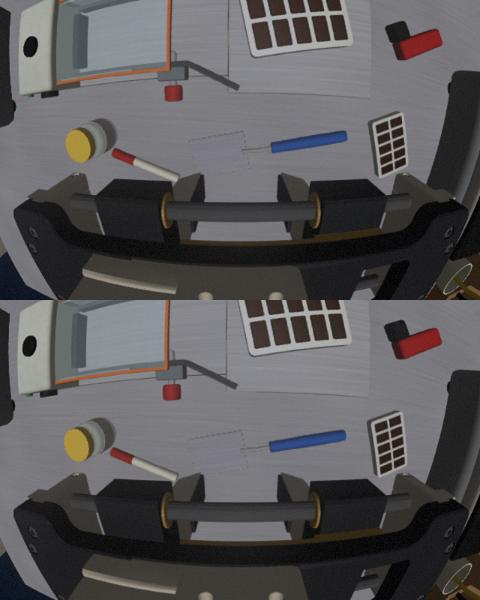

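The two wrist views show the knob at about (229,121) full-scale pixels and the mould at (516,189). The move was refused because it had no "turn", so the arm only settled.

{"name": "arm_command", "arguments": {
  "moves": [
    {"jaw": 0.6, "dp": [30, -50, 30], "turn": [0, 0, 0]},
    {"jaw": 0.6, "dp": [65, -100, 60], "turn": [0, 0, 0]},
    {"jaw": 0.6, "dp": [65, -100, 60], "turn": [0, 0, 0]},
    {"jaw": 0.6, "dp": [65, -100, 60], "turn": [0, 0, 0]},
    {"jaw": 0.6, "dp": [65, -100, 60], "turn": [0, 0, 0]},
    {"jaw": 0.6, "dp": [65, -100, 60], "turn": [0, 0, 0]}
  ]
}}

```text
clock: 3.6
tcp_pos: [0.4948, 0.0344, 0.1606]
ee_rot: [[0.998, 0.061, -0.001], [0.061, -0.998, -0.001], [-0.001, 0.0, -1.0]]
ft_force: [0.4, -0.7, 0.0]
finger_gap: 0.055
grip_force: 0.0
```

Run:
```python
from h import *
import pickle
np.set_printoptions(precision=4,suppress=True)
snap('wrist');w=snap('wrist','w3.png');pickle.dump(w,open('w3.pkl','wb'))
w2=pickle.load(open('w2.pkl','rb'))
def redk(s,near):
    h=cv2.cvtColor(s['pixels'],cv2.COLOR_RGB2HSV);q=(((h[...,0]<5)|(h[...,0]>174))&(h[...,1]>120)&(h[...,2]>60)).astype(np.uint8)
    n,l,st,ce=cv2.connectedComponentsWithStats(q);i=[j for j in range(1,n) if st[j,4]>60];j=min(i,key=lambda j:np.hypot(*(ce[j]-near)));return ce[j],st[j]
o=manip.search_frame(w,'knob_grip');print(o)
a,sa=redk(w2,(229,121));b,sb=redk(w,o[0]['point']);print(a,sa,b,sb)
print(tri(ray(w2,a,True),ray(w,b,True)))
print(atz(w2,a,.045,True),atz(w,b,.045,True))
print(manip.state()['tcp_pos'],manip.state()['ft_force'])
```

```text
[{'point': [322.0, 199.0], 'p': 0.61}]
[228.4384 122.5379] [218 113  22  20 422] [321.058  199.1417] [308 186  27  26 621]
(array([0.4938, 0.033 , 0.0447]), [0.0007035807344631616, 0.0007035807344630755])
[0.4944 0.0324 0.045 ] [0.4933 0.0334 0.045 ]
[0.495  0.0338 0.1616] [-0.4126  0.6383  0.0124]
```

View pics/w3.png

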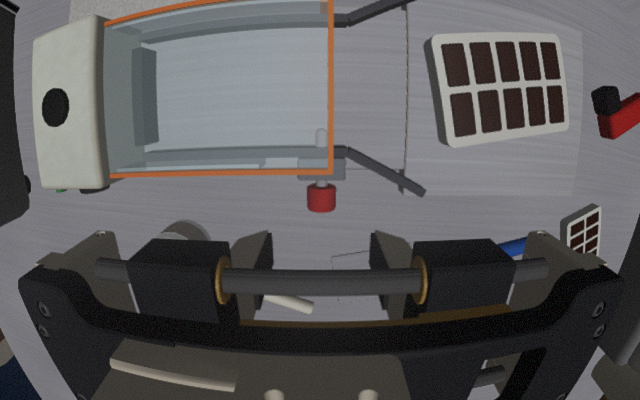

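{"name": "arm_command", "arguments": {
  "moves": [
    {"jaw": 0.6, "dp": [-2, 0.5, 40], "turn": [0, 0, 0]},
    {"jaw": 0.6, "dp": [-2, 0.5, 80], "turn": [0, 0, 0]},
    {"jaw": 0.6, "dp": [-2, 0.5, 105], "turn": [0, 0, 0]},
    {"jaw": 0.6, "dp": [-2, 0.5, 119], "turn": [0, 0, 0]},
    {"jaw": 0.6, "dp": [-2, 0.5, 119], "turn": [0, 0, 0]},
    {"jaw": 0.6, "dp": [-2, 0.5, 119], "turn": [0, 0, 0]},
    {"jaw": 0.1, "dp": [-2, 0.5, 119], "turn": [0, 0, 0]},
    {"jaw": 0.1, "dp": [-2, 0.5, 119], "turn": [0, 0, 0]},
    {"jaw": 0.1, "dp": [-2, 0.5, 119], "turn": [0, 0, 0]},
    {"jaw": 0.1, "dp": [-2, 0.5, 119], "turn": [0, 0, 0]},
    {"jaw": 0.1, "dp": [-2, 0.5, 119], "turn": [0, 0, 0]},
    {"jaw": 0.1, "dp": [-2, 0.5, 119], "turn": [0, 0, 0]}
  ],
  "newtons": 30
}}

```text
clock: 4.75
tcp_pos: [0.4936, 0.0337, 0.0424]
ee_rot: [[0.998, 0.062, 0.001], [0.062, -0.998, -0.002], [0.001, 0.002, -1.0]]
ft_force: [0.0, -6.0, 3.2]
finger_gap: 0.0256
grip_force: 30.0
```

{"name": "arm_command", "arguments": {
  "moves": [
    {"jaw": 0.1, "dp": [-5, 0, 0], "turn": [0, 0, 0]},
    {"jaw": 0.1, "dp": [-10, 0, 0], "turn": [0, 0, 0]},
    {"jaw": 0.1, "dp": [-15, 0, 0], "turn": [0, 0, 0]},
    {"jaw": 0.1, "dp": [-20, 0, 0], "turn": [0, 0, 0]},
    {"jaw": 0.1, "dp": [-25, 0, 0], "turn": [0, 0, 0]},
    {"jaw": 0.1, "dp": [-28, 0, 0], "turn": [0, 0, 0]},
    {"jaw": 0.1, "dp": [-30, 0, 0], "turn": [0, 0, 0]},
    {"jaw": 0.1, "dp": [-31, 0, 0], "turn": [0, 0, 0]},
    {"jaw": 0.1, "dp": [-31, 0, 0], "turn": [0, 0, 0]}
  ]
}}

```text
clock: 5.5
tcp_pos: [0.4636, 0.0319, 0.0424]
ee_rot: [[0.998, 0.061, 0.004], [0.061, -0.998, -0.001], [0.004, 0.002, -1.0]]
ft_force: [2.3, -5.6, -0.9]
finger_gap: 0.025
grip_force: 30.0
```

{"name": "arm_command", "arguments": {
  "moves": [
    {"jaw": 0.1, "dp": [-1, 0, 0], "turn": [0, 0, 0]},
    {"jaw": 0.1, "dp": [-2, 0, 0], "turn": [0, 0, 0]},
    {"jaw": 0.1, "dp": [-2, 0, 0], "turn": [0, 0, 0]}
  ]
}}

```text
clock: 5.75
tcp_pos: [0.4635, 0.0318, 0.0425]
ee_rot: [[0.998, 0.061, 0.008], [0.061, -0.998, -0.001], [0.007, 0.002, -1.0]]
ft_force: [8.3, -3.6, -5.4]
finger_gap: 0.0255
grip_force: 30.0
```

{"name": "arm_command", "arguments": {
  "moves": [
    {"jaw": 0.6, "dp": [1, 0, 0], "turn": [0, 0, 0]},
    {"jaw": 0.6, "dp": [2, 0, 0], "turn": [0, 0, 0]},
    {"jaw": 0.6, "dp": [2, 0, 0], "turn": [0, 0, 0]},
    {"jaw": 0.6, "dp": [2, 0, 0], "turn": [0, 0, 0]},
    {"jaw": 0.6, "dp": [2, 0, -40], "turn": [0, 0, 0]},
    {"jaw": 0.6, "dp": [2, 0, -80], "turn": [0, 0, 0]},
    {"jaw": 0.6, "dp": [2, 0, -120], "turn": [0, 0, 0]},
    {"jaw": 0.6, "dp": [2, 0, -120], "turn": [0, 0, 0]},
    {"jaw": 0.6, "dp": [2, 0, -120], "turn": [0, 0, 0]}
  ]
}}

```text
clock: 6.5
tcp_pos: [0.4632, 0.0327, 0.1638]
ee_rot: [[0.998, 0.061, 0.005], [0.061, -0.998, -0.001], [0.005, 0.001, -1.0]]
ft_force: [-0.6, -0.7, -0.6]
finger_gap: 0.0551
grip_force: 0.0
```

```bash
cat >> h.py <<'E'
from scipy.optimize import least_squares
import pickle
def projf(s,P):
    V=np.array(s['view']);q=V[:3,:3]@P+V[:3,3];f=foc(s);d=np.array([q[0],-q[1]]);z=-q[2];n=np.hypot(*d);return np.array([s['cx'],s['cy']])+f*np.arctan2(n,z)*d/n
T=lambda q,P:np.array([q[0]+P[0]*np.cos(q[2])-P[1]*np.sin(q[2]),q[1]+P[0]*np.sin(q[2])+P[1]*np.cos(q[2]),P[2]])
Rm=lambda a:np.array([[np.cos(a),np.sin(a)],[-np.sin(a),np.cos(a)]])
E
python3 - <<'E'
from h import *
np.set_printoptions(precision=4,suppress=True)
w=pickle.load(open('w3.pkl','rb'))
obs=[((-66,-16,85),(331,173)),((-66,174,85),(108,178)),((66,174,85),(105,22)),((-100,-310,30),(575,195)),((-98,-8,43),(321,199))]
f=lambda q:np.concatenate([projf(w,T(q,np.array(P)/1000.))-np.array(p) for P,p in obs])
r=least_squares(f,[.59,.05,.06],loss='soft_l1');q=r.x;print(q);print(f(q).reshape(-1,2))
M=np.array([atz(w,p,.054,True) for p in [(431,36),(562,31),(569,131),(447,147)]])
print([np.linalg.norm(M[i]-M[i-1]) for i in range(4)]);d=(M[0]-M[1])+(M[3]-M[2])
print('mould',Rm(q[2])@(M.mean(0)[:2]-q[:2]),np.degrees(np.arctan2(-d[0],d[1])-q[2]))
s=snap('wrist','w4.png')
print([(x['point'],x['p']) for x in manip.search_frame(s,'knob_grip')])
p=manip.search_frame(s,'knob_grip')
if p: P=atz(s,p[0]['point'],.045,True);print('knob',Rm(q[2])@(P[:2]-q[:2]))
st=manip.state();print(st['tcp_pos'],st['joint_positions'],Rm(q[2])@(np.array(st['tcp_pos'])[:2]-q[:2]))
E
```

```text
[0.5907 0.0476 0.0621]
[[ 0.9337 -0.4789]
 [ 1.1815 -0.9061]
 [-1.9639  3.2671]
 [-2.2501  0.9225]
 [-0.1022 -0.5964]]
[np.float64(0.09580552569977946), np.float64(0.15455068457960394), np.float64(0.10377943515514719), np.float64(0.14845025988378874)]
mould [ 0.0129 -0.1821] 11.347905112696472
[]
[0.4611 0.0329 0.1606] [ -5.4333  18.2162 103.4962  -0.0046  58.4426  81.0605] [-0.1303 -0.0066]
```

{"name": "arm_command", "arguments": {
  "moves": [
    {"jaw": 0.55, "dp": [35, 70, -10], "turn": [0, 0, -7]},
    {"jaw": 0.55, "dp": [50, 100, -10], "turn": [0, 0, -14]},
    {"jaw": 0.55, "dp": [65, 130, -10], "turn": [0, 0, -21]},
    {"jaw": 0.55, "dp": [80, 160, -10], "turn": [0, 0, -28]},
    {"jaw": 0.55, "dp": [95, 190, -10], "turn": [0, 0, -35]},
    {"jaw": 0.55, "dp": [110, 220, -10], "turn": [0, 0, -42]},
    {"jaw": 0.55, "dp": [125, 250, 0], "turn": [0, 0, -49]},
    {"jaw": 0.55, "dp": [144, 288, 0], "turn": [0, 0, -56]},
    {"jaw": 0.55, "dp": [144, 288, 0], "turn": [0, 0, -63]},
    {"jaw": 0.55, "dp": [144, 288, 0], "turn": [0, 0, -70]},
    {"jaw": 0.55, "dp": [144, 288, 0], "turn": [0, 0, -77]},
    {"jaw": 0.55, "dp": [144, 288, 0], "turn": [0, 0, -84]}
  ]
}}

```text
clock: 7.65
tcp_pos: [0.6226, -0.2458, 0.1586]
ee_rot: [[0.038, 0.999, -0.004], [0.999, -0.038, 0.002], [0.002, -0.004, -1.0]]
ft_force: [-0.1, -0.2, 0.3]
finger_gap: 0.0503
grip_force: 0.0
```

{"name": "arm_command", "arguments": {
  "moves": [
    {"jaw": 0.55, "dp": [0, 0, 0], "turn": [0, 0, -6]},
    {"jaw": 0.55, "dp": [0, 0, 0], "turn": [0, 0, -6]},
    {"jaw": 0.55, "dp": [0, 0, 0], "turn": [0, 0, -6]}
  ]
}}

```text
clock: 7.9
tcp_pos: [0.6229, -0.2456, 0.1598]
ee_rot: [[-0.058, 0.998, -0.003], [0.998, 0.058, 0.001], [0.002, -0.003, -1.0]]
ft_force: [0.1, 0.7, 0.4]
finger_gap: 0.0504
grip_force: 0.0
```

```bash
cat >> h.py <<'E'
Q=np.array([.591,.048,.062])
def loc():
    st=manip.state();R=np.array(st['ee_rot']);p=np.array(st['tcp_pos']);a=Rm(Q[2])
    S=np.eye(3);S[:2,:2]=a
    print('t',round(st['clock'],2),'tcp shaker mm',np.round(1000*np.r_[a@(p[:2]-Q[:2]),p[2]],1),'F',np.round(S@np.array(st['ft_force']),1),'gap',round(st['finger_gap'],4));print(np.round(S@R,3).tolist(),np.round(st['joint_positions'],1))
E
python3 - <<'E'
from h import *
s=snap('wrist','w5.png');loc();print([(x['point'],x['p']) for x in manip.search_frame(s,'mould')])
E
```

```text
t 7.95 tcp shaker mm [  13.8 -295.1  160.2] F [0.4 0.7 0. ] gap 0.0506
[[0.004, 1.0, -0.002], [1.0, -0.004, 0.001], [0.001, -0.002, -1.0]] [-28.1  38.6  68.1  -0.   73.4 -31.4]
[([316.3, 77.8], 0.82), ([149.2, 233.7], 0.61)]
```

View pics/w5.png

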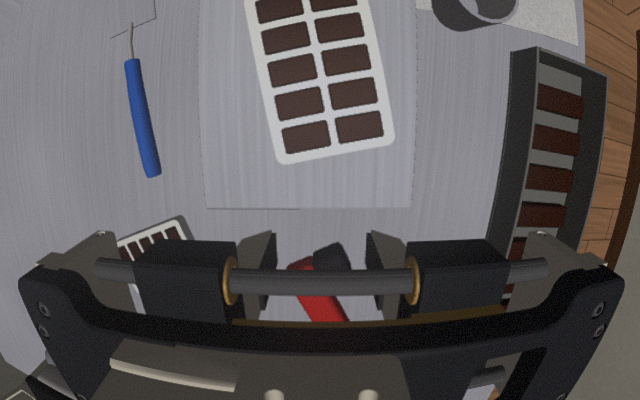

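The wrist view shows the mould's trailing edge from (280,162) to (392,143), the apron's end at row 207, and the fingers behind it with clear space. I'll descend and square the mould with the two open fingers.

{"name": "arm_command", "arguments": {
  "moves": [
    {"jaw": 0.55, "dp": [0, 0, 40], "turn": [0, 0, 0]},
    {"jaw": 0.55, "dp": [0, 0, 80], "turn": [0, 0, 0]},
    {"jaw": 0.55, "dp": [0, 0, 100], "turn": [0, 0, 0]},
    {"jaw": 0.55, "dp": [0, 0, 109], "turn": [0, 0, 0]},
    {"jaw": 0.55, "dp": [0, 0, 109], "turn": [0, 0, 0]},
    {"jaw": 0.55, "dp": [10, 0, 109], "turn": [0, 0, 0]},
    {"jaw": 0.55, "dp": [18, 0, 109], "turn": [0, 0, 0]},
    {"jaw": 0.55, "dp": [26, 0, 109], "turn": [0, 0, 0]},
    {"jaw": 0.55, "dp": [34, 0, 109], "turn": [0, 0, 0]},
    {"jaw": 0.55, "dp": [42, 0, 109], "turn": [0, 0, 0]},
    {"jaw": 0.55, "dp": [50, 0, 109], "turn": [0, 0, 0]},
    {"jaw": 0.55, "dp": [55, 0, 109], "turn": [0, 0, 0]}
  ]
}}

```text
clock: 9.0
tcp_pos: [0.6203, -0.19, 0.0535]
ee_rot: [[-0.062, 0.998, 0.001], [0.998, 0.062, -0.001], [-0.001, 0.001, -1.0]]
ft_force: [-0.3, -2.3, 2.9]
finger_gap: 0.0506
grip_force: 1.6
```

```bash
cat >> h.py <<'E'
def mouldtop(s=None,fn=None):
    s=s or snap('top',fn);V=s['pixels'].astype(int);h=cv2.cvtColor(s['pixels'],cv2.COLOR_RGB2HSV)
    for d in manip.silhouettes(s,'mould'):
        a=np.argwhere(d['pixels'])[:,::-1].astype(np.float32);r=cv2.minAreaRect(a)
        B=np.array([atz(s,p,.053) for p in cv2.boxPoints(r)]);c=B.mean(0)
        e=max([B[1]-B[0],B[2]-B[1]],key=np.linalg.norm);e=e if e[1]>0 else -e
        print('mould?',np.round(d['p'],2),np.round(1000*(Rm(Q[2])@(c[:2]-Q[:2])),1),'yaw',np.round(np.degrees(np.arctan2(-e[0],e[1])-Q[2]),1),'size',np.round([1000*np.linalg.norm(B[1]-B[0]),1000*np.linalg.norm(B[2]-B[1])]))
E
python3 - <<'E'
from h import *
loc();mouldtop();snap('wrist','w6.png')
E
```

```text
t 9.0 tcp shaker mm [  14.5 -239.4   53.5] F [-0.5 -2.3  2.9] gap 0.0506
[[0.0, 1.0, 0.001], [1.0, -0.0, -0.001], [-0.001, 0.001, -1.0]] [-23.8  42.8  78.5  -0.   58.6 -27.3]
mould? 0.91 [-178.3 -363.8] yaw -71.5 size [ 76. 107.]
mould? 0.61 [  20.  -138.9] yaw 3.4 size [129. 103.]
mould? 0.61 [150.7  47.5] yaw 4.6 size [104.  30.]
mould? 0.59 [216.4 202. ] yaw -67.2 size [ 72. 114.]
```

View pics/w6.png

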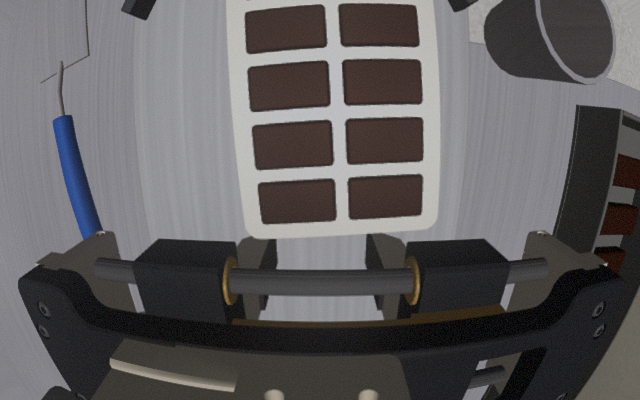

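The mould has nearly squared up (about 3° left) and sits about 20–25 mm to +x. I'll push on and carry it towards −x.

{"name": "arm_command", "arguments": {
  "moves": [
    {"jaw": 0.55, "dp": [6, 0, 0], "turn": [0, 0, 0]},
    {"jaw": 0.55, "dp": [12, -2, 0], "turn": [0, 0, 0]},
    {"jaw": 0.55, "dp": [18, -4, 0], "turn": [0, 0, 0]},
    {"jaw": 0.55, "dp": [24, -6, 0], "turn": [0, 0, 0]},
    {"jaw": 0.55, "dp": [30, -8, 0], "turn": [0, 0, 0]},
    {"jaw": 0.55, "dp": [36, -10, 0], "turn": [0, 0, 0]},
    {"jaw": 0.55, "dp": [42, -12, 0], "turn": [0, 0, 0]},
    {"jaw": 0.55, "dp": [48, -14, 0], "turn": [0, 0, 0]},
    {"jaw": 0.55, "dp": [52, -16, 0], "turn": [0, 0, 0]}
  ]
}}

```text
clock: 9.9
tcp_pos: [0.6006, -0.1389, 0.0526]
ee_rot: [[-0.061, 0.998, -0.0], [0.998, 0.061, 0.001], [0.001, -0.0, -1.0]]
ft_force: [-0.8, -1.7, -0.6]
finger_gap: 0.0504
grip_force: 1.0
```

Run:
```python
from h import *
loc();mouldtop(fn='t2.png');snap('wrist','w7.png')
a=cv2.imread('pics/t2.png')[140:260,180:420];b=cv2.imread('pics/w7.png')[:300];cv2.imwrite('pics/c7.png',np.vstack([cv2.resize(a,(520,260)),cv2.resize(b,(640,300))[:, 60:580]]))
```

```text
t 9.9 tcp shaker mm [  -2.  -187.1   52.6] F [-0.9 -1.7 -0.6] gap 0.0504
[[0.001, 1.0, -0.0], [1.0, -0.001, 0.001], [0.001, -0.0, -1.0]] [-20.2  40.   84.5   0.   55.5 -23.7]
mould? 0.72 [214.7 202.2] yaw -68.4 size [ 74. 116.]
mould? 0.63 [-177.4 -365.1] yaw -69.7 size [ 77. 111.]
mould? 0.59 [  4.9 -91. ] yaw 2.2 size [138. 100.]
```

View pics/c7.png

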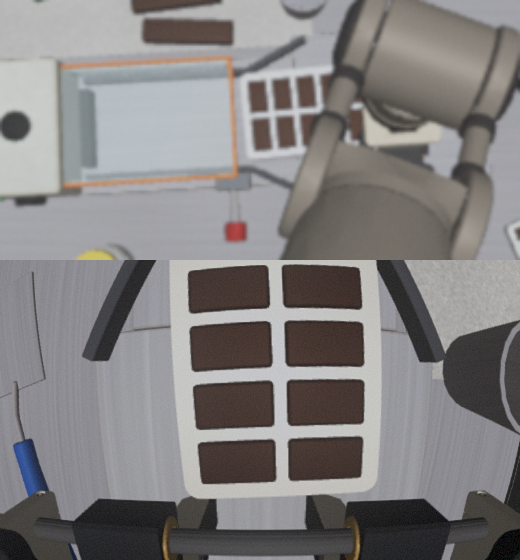

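The mould is nearly straight, about 5 mm to +x, with its leading edge at the lane entry. The cup is clear of the gripper. I'll push on.

{"name": "arm_command", "arguments": {
  "moves": [
    {"jaw": 0.55, "dp": [6, -1, 0], "turn": [0, 0, 0]},
    {"jaw": 0.55, "dp": [12, -2, 0], "turn": [0, 0, 0]},
    {"jaw": 0.55, "dp": [18, -3, 0], "turn": [0, 0, 0]},
    {"jaw": 0.55, "dp": [24, -4, 0], "turn": [0, 0, 0]},
    {"jaw": 0.55, "dp": [30, -5, 0], "turn": [0, 0, 0]},
    {"jaw": 0.55, "dp": [36, -5, 0], "turn": [0, 0, 0]},
    {"jaw": 0.55, "dp": [42, -5, 0], "turn": [0, 0, 0]},
    {"jaw": 0.55, "dp": [48, -5, 0], "turn": [0, 0, 0]},
    {"jaw": 0.55, "dp": [54, -5, 0], "turn": [0, 0, 0]},
    {"jaw": 0.55, "dp": [60, -5, 0], "turn": [0, 0, 0]}
  ]
}}

```text
clock: 10.88
tcp_pos: [0.5922, -0.0799, 0.0527]
ee_rot: [[-0.061, 0.998, -0.0], [0.998, 0.061, -0.0], [-0.0, -0.0, -1.0]]
ft_force: [-1.3, -3.5, 1.9]
finger_gap: 0.0503
grip_force: 1.9
```

Run:
```python
from h import *
loc();mouldtop();s=snap('wrist','w8.png');print([(x['point'],x['p']) for x in manip.search_frame(s,'mould')])
```

```text
t 10.88 tcp shaker mm [  -6.8 -127.7   52.7] F [-1.5 -3.4  1.9] gap 0.0503
[[0.001, 1.0, -0.0], [1.0, -0.001, -0.0], [-0.0, -0.0, -1.0]] [-15.   38.4  87.9  -0.   53.6 -18.5]
mould? 0.89 [ -1.6 -46.9] yaw -44.3 size [ 59. 118.]
mould? 0.79 [215.2 201.5] yaw -67.4 size [ 74. 115.]
mould? 0.75 [-162.5  142.3] yaw -3.4 size [71. 58.]
mould? 0.64 [-177.1 -362.9] yaw -71.5 size [ 79. 112.]
[([338.1, 129.4], 0.93)]
```

View pics/w8.png

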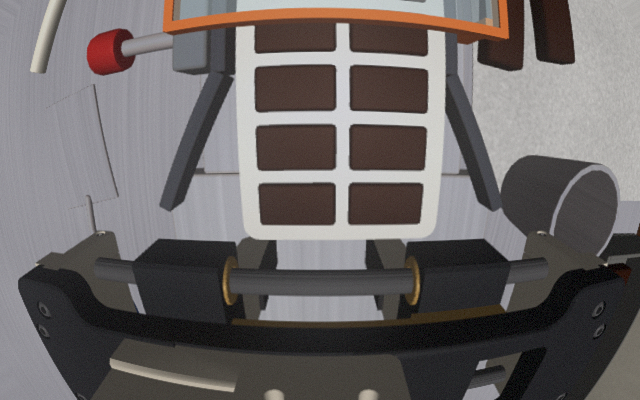

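The mould is square inside the lane mouth, with its trailing edge at row 237. The knob is clear at (110,50) and the cup is beside the gripper but clear of it. I'll back off and lean the fingers.

{"name": "arm_command", "arguments": {
  "moves": [
    {"jaw": 0.55, "dp": [-12, 0, 0], "turn": [0, 0, 0]},
    {"jaw": 0.55, "dp": [-25, 3, 0], "turn": [0, 6, 0]},
    {"jaw": 0.55, "dp": [-25, 6, 0], "turn": [0, 12, 0]},
    {"jaw": 0.55, "dp": [-25, 6, 0], "turn": [0, 19, 0]},
    {"jaw": 0.55, "dp": [-25, 6, 0], "turn": [0, 26, 0]},
    {"jaw": 0.55, "dp": [-25, 6, 0], "turn": [0, 33, 0]},
    {"jaw": 0.55, "dp": [-25, 6, 1], "turn": [0, 38, 0]},
    {"jaw": 0.55, "dp": [-25, 6, 1], "turn": [0, 38, 0]},
    {"jaw": 0.55, "dp": [-25, 6, 1], "turn": [0, 38, 0]}
  ]
}}

```text
clock: 11.83
tcp_pos: [0.5995, -0.1068, 0.0503]
ee_rot: [[-0.045, 0.998, -0.037], [0.787, 0.058, 0.614], [0.615, -0.001, -0.789]]
ft_force: [-0.2, 1.0, -0.5]
finger_gap: 0.0505
grip_force: 0.0
```

Run:
```python
from h import *
loc()
```

```text
t 11.83 tcp shaker mm [  -1.1 -155.    50.3] F [-0.2  1.1 -0.5] gap 0.0505
[[0.004, 1.0, 0.001], [0.789, -0.004, 0.615], [0.615, -0.001, -0.789]] [-32.1  50.3  74.8  30.4  80.8 -47.5]
```

{"name": "arm_command", "arguments": {
  "moves": [
    {"jaw": 0.55, "dp": [7.9, 0, 6.1], "turn": [0, 0, 0]},
    {"jaw": 0.55, "dp": [15.8, 0, 12.3], "turn": [0, 0, 0]},
    {"jaw": 0.55, "dp": [23.6, 0, 18.4], "turn": [0, 0, 0]},
    {"jaw": 0.55, "dp": [31.5, 0, 24.6], "turn": [0, 0, 0]},
    {"jaw": 0.55, "dp": [39.4, 0, 30.7], "turn": [0, 0, 0]},
    {"jaw": 0.55, "dp": [47.3, 0, 36.9], "turn": [0, 0, 0]},
    {"jaw": 0.55, "dp": [55.2, 0, 43.0], "turn": [0, 0, 0]},
    {"jaw": 0.55, "dp": [63, 0, 49.2], "turn": [0, 0, 0]},
    {"jaw": 0.55, "dp": [70.9, 0, 55.3], "turn": [0, 0, 0]}
  ]
}}

```text
clock: 12.58
tcp_pos: [0.5944, -0.0145, 0.0521]
ee_rot: [[-0.048, 0.998, -0.037], [0.787, 0.061, 0.614], [0.615, 0.0, -0.788]]
ft_force: [-0.2, -3.1, 1.1]
finger_gap: 0.0502
grip_force: 1.8
```

Run:
```python
from h import *
loc();s=snap('wrist','w9.png')
```

```text
t 12.58 tcp shaker mm [ -0.5 -62.6  52.1] F [-0.3 -3.   1.1] gap 0.0502
[[0.0, 1.0, 0.001], [0.788, -0.001, 0.615], [0.615, 0.0, -0.788]] [-25.3  46.9  82.5  34.1  74.2 -45.3]
```

View pics/w9.png

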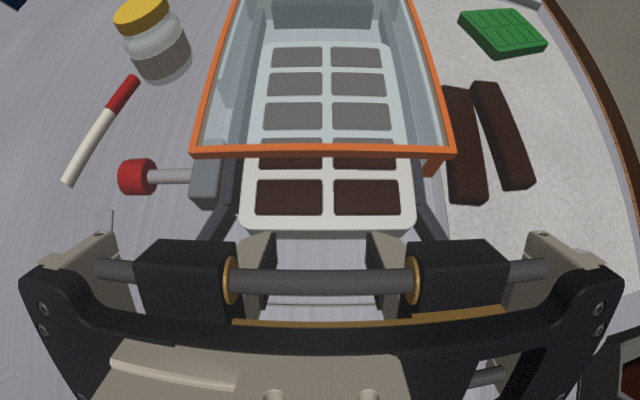

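The mould slides square into the lane under the guard, with its trailing edge at row 228. The fingers are clear of the guard and the knob.

{"name": "arm_command", "arguments": {
  "moves": [
    {"jaw": 0.55, "dp": [4.7, 0, 3.7], "turn": [0, 0, 0]},
    {"jaw": 0.55, "dp": [9.5, 0, 7.4], "turn": [0, 0, 0]},
    {"jaw": 0.55, "dp": [14.2, 0, 11.1], "turn": [0, 0, 0]},
    {"jaw": 0.55, "dp": [18.9, 0, 14.8], "turn": [0, 0, 0]},
    {"jaw": 0.55, "dp": [23.6, 0, 18.4], "turn": [0, 0, 0]},
    {"jaw": 0.55, "dp": [27.6, 0, 21.5], "turn": [0, 0, 0]},
    {"jaw": 0.55, "dp": [30, 0, 23.4], "turn": [0, 0, 0]}
  ]
}}

```text
clock: 13.22
tcp_pos: [0.592, 0.0233, 0.0518]
ee_rot: [[-0.048, 0.998, -0.038], [0.786, 0.061, 0.615], [0.616, -0.0, -0.788]]
ft_force: [-0.2, -2.9, 2.4]
finger_gap: 0.0505
grip_force: 1.7
```

{"name": "arm_command", "arguments": {
  "moves": [
    {"jaw": 0.55, "dp": [1.2, 0, 0.9], "turn": [0, 0, 0]},
    {"jaw": 0.55, "dp": [2.4, 0, 1.8], "turn": [0, 0, 0]},
    {"jaw": 0.55, "dp": [3.6, 0, 2.8], "turn": [0, 0, 0]},
    {"jaw": 0.55, "dp": [4.7, 0, 3.7], "turn": [0, 0, 0]},
    {"jaw": 0.55, "dp": [4.7, 0, 3.7], "turn": [0, 0, 0]}
  ]
}}

```text
clock: 13.63
tcp_pos: [0.5916, 0.0287, 0.0518]
ee_rot: [[-0.048, 0.998, -0.038], [0.787, 0.061, 0.615], [0.616, 0.0, -0.788]]
ft_force: [0.6, -3.2, 0.7]
finger_gap: 0.0502
grip_force: 1.4
```

{"name": "arm_command", "arguments": {
  "moves": [
    {"jaw": 0.55, "dp": [0.8, 0, 0.6], "turn": [0, 0, 0]},
    {"jaw": 0.55, "dp": [1.6, 0, 1.2], "turn": [0, 0, 0]},
    {"jaw": 0.55, "dp": [2.4, 0, 1.8], "turn": [0, 0, 0]},
    {"jaw": 0.55, "dp": [2.4, 0, 1.8], "turn": [0, 0, 0]}
  ]
}}

```text
clock: 13.97
tcp_pos: [0.5916, 0.0313, 0.0518]
ee_rot: [[-0.048, 0.998, -0.037], [0.787, 0.061, 0.614], [0.615, 0.0, -0.789]]
ft_force: [-0.9, -5.2, 2.6]
finger_gap: 0.0507
grip_force: 2.6
```

{"name": "arm_command", "arguments": {
  "moves": [
    {"jaw": 0.55, "dp": [0.8, 0, 0.6], "turn": [0, 0, 0]},
    {"jaw": 0.55, "dp": [0.8, 0, 0.6], "turn": [0, 0, 0]},
    {"jaw": 0.55, "dp": [0.8, 0, 0.6], "turn": [0, 0, 0]}
  ]
}}

```text
clock: 14.22
tcp_pos: [0.5916, 0.0315, 0.0519]
ee_rot: [[-0.048, 0.998, -0.037], [0.788, 0.061, 0.613], [0.614, 0.001, -0.789]]
ft_force: [-1.0, -8.5, 3.1]
finger_gap: 0.0504
grip_force: 4.1
```

{"name": "arm_command", "arguments": {
  "moves": [
    {"jaw": 0.55, "dp": [0.4, 0, 0.3], "turn": [0, 0, 0]},
    {"jaw": 0.55, "dp": [0.4, 0, 0.3], "turn": [0, 0, 0]},
    {"jaw": 0.55, "dp": [0.4, 0, 0.3], "turn": [0, 0, 0]}
  ]
}}

```text
clock: 14.47
tcp_pos: [0.5916, 0.0316, 0.0519]
ee_rot: [[-0.048, 0.998, -0.037], [0.788, 0.061, 0.613], [0.614, 0.001, -0.789]]
ft_force: [-2.0, -9.6, 4.0]
finger_gap: 0.0502
grip_force: 4.9
```

Run:
```python
from h import *
loc();s=snap('wrist','w10.png');mouldtop(fn='t3.png')
b=cv2.imread('pics/w10.png');a=cv2.imread('pics/t3.png')[140:260,180:420]
cv2.imwrite('pics/c10.png',np.vstack([b[:300,60:580],cv2.resize(a,(520,260))]))
```

```text
t 14.47 tcp shaker mm [ -0.4 -16.4  51.9] F [-2.6 -9.5  4. ] gap 0.0502
[[0.001, 1.0, 0.001], [0.789, -0.001, 0.614], [0.614, 0.001, -0.789]] [-21.4  45.7  85.4  36.1  71.1 -43.8]
mould? 0.89 [216.1 201.7] yaw -68.5 size [ 74. 114.]
mould? 0.73 [-178.5 -363.4] yaw -69.8 size [ 76. 110.]
```

View pics/c10.png

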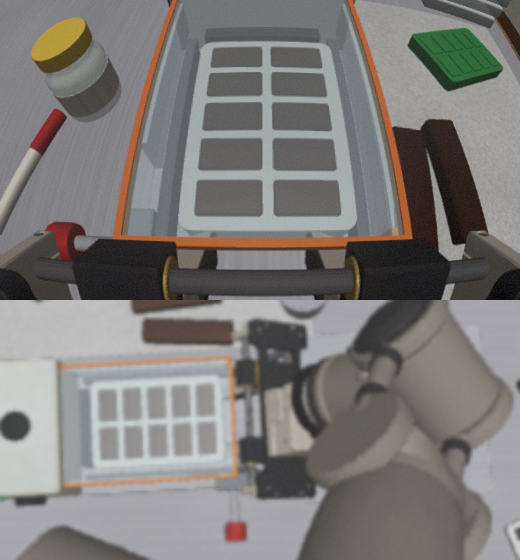

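The mould bears on the end stop with about 9.5 N on the tool, and TCP y is −16.4 mm against the −16 predicted. I'll retreat.

{"name": "arm_command", "arguments": {
  "moves": [
    {"jaw": 0.55, "dp": [-4, 0, -3], "turn": [0, 0, 0]},
    {"jaw": 0.55, "dp": [-16, 0, -12], "turn": [0, 0, 0]},
    {"jaw": 0.55, "dp": [-39, 0, -31], "turn": [0, 0, 0]},
    {"jaw": 0.55, "dp": [-63, 0, -49], "turn": [0, 0, 0]},
    {"jaw": 0.55, "dp": [-79, 0, -61], "turn": [0, 0, 0]},
    {"jaw": 0.55, "dp": [-60, 0, -85], "turn": [0, -7, 0]},
    {"jaw": 0.55, "dp": [-35, 0, -117], "turn": [0, -14, 0]},
    {"jaw": 0.55, "dp": [-5, 0, -156], "turn": [0, -21, 0]},
    {"jaw": 0.55, "dp": [-5, 0, -156], "turn": [0, -28, 0]},
    {"jaw": 0.55, "dp": [-5, 0, -156], "turn": [0, -35, 0]},
    {"jaw": 0.55, "dp": [-5, 0, -156], "turn": [0, -38, 0]},
    {"jaw": 0.55, "dp": [-5, 0, -156], "turn": [0, -38, 0]}
  ]
}}

```text
clock: 15.62
tcp_pos: [0.5973, -0.0646, 0.1725]
ee_rot: [[-0.065, 0.998, 0.0], [0.998, 0.065, -0.002], [-0.002, 0.0, -1.0]]
ft_force: [-0.4, 0.4, -0.1]
finger_gap: 0.0506
grip_force: 0.0
```

Run:
```python
from h import *
loc()
```

```text
t 15.62 tcp shaker mm [  -0.7 -112.7  172.5] F [-0.4  0.4 -0.1] gap 0.0506
[[-0.003, 1.0, 0.0], [1.0, 0.003, -0.002], [-0.002, 0.0, -1.0]] [-13.4  30.8  80.5  -0.1  68.6 -17.1]
```

{"name": "arm_command", "arguments": {
  "moves": [
    {"jaw": 0.6, "dp": [10, -30, 0], "turn": [0, 0, 7]},
    {"jaw": 0.6, "dp": [25, -60, 0], "turn": [0, 0, 14]},
    {"jaw": 0.6, "dp": [50, -90, 0], "turn": [0, 0, 21]},
    {"jaw": 0.6, "dp": [80, -115, 0], "turn": [0, 0, 28]},
    {"jaw": 0.6, "dp": [104.5, -127, 0], "turn": [0, 0, 35]},
    {"jaw": 0.6, "dp": [104.5, -127, 0], "turn": [0, 0, 42]},
    {"jaw": 0.6, "dp": [104.5, -127, 0], "turn": [0, 0, 49]},
    {"jaw": 0.6, "dp": [104.5, -127, 0], "turn": [0, 0, 56]},
    {"jaw": 0.6, "dp": [104.5, -127, 0], "turn": [0, 0, 63]},
    {"jaw": 0.6, "dp": [104.5, -127, 0], "turn": [0, 0, 70]},
    {"jaw": 0.6, "dp": [104.5, -127, 0], "turn": [0, 0, 77]},
    {"jaw": 0.6, "dp": [104.5, -127, 0], "turn": [0, 0, 84]}
  ]
}}

```text
clock: 16.62
tcp_pos: [0.4642, 0.0291, 0.1711]
ee_rot: [[0.988, 0.158, -0.003], [0.158, -0.988, 0.002], [-0.002, -0.002, -1.0]]
ft_force: [-0.8, 0.0, -0.5]
finger_gap: 0.0548
grip_force: 0.0
```

{"name": "arm_command", "arguments": {
  "moves": [
    {"jaw": 0.6, "dp": [0, 0, 12], "turn": [0, 0, 6]},
    {"jaw": 0.6, "dp": [0, 0, 12], "turn": [0, 0, 6]},
    {"jaw": 0.6, "dp": [0, 0, 12], "turn": [0, 0, 6]},
    {"jaw": 0.6, "dp": [0, 0, 12], "turn": [0, 0, 6]}
  ]
}}

```text
clock: 16.95
tcp_pos: [0.4644, 0.0294, 0.1596]
ee_rot: [[0.998, 0.063, -0.001], [0.063, -0.998, 0.001], [-0.001, -0.001, -1.0]]
ft_force: [-0.3, -0.3, 0.5]
finger_gap: 0.0549
grip_force: 0.0
```

Run:
```python
from h import *
snap('wrist');w=snap('wrist','w11.png');loc()
h=cv2.cvtColor(w['pixels'],cv2.COLOR_RGB2HSV);m=(((h[...,0]<5)|(h[...,0]>174))&(h[...,1]>120)&(h[...,2]>60)).astype(np.uint8)
n,l,st,ce=cv2.connectedComponentsWithStats(m)
for j in range(1,n):
    if st[j,4]>60: P=atz(w,ce[j],.045,True);print(ce[j],st[j],1000*(Rm(Q[2])@(P[:2]-Q[:2])))
```

```text
t 17.05 tcp shaker mm [-127.3  -10.6  160. ] F [ 0.6  0.4 -0.1] gap 0.0552
[[1.0, 0.001, 0.0], [0.001, -1.0, 0.0], [0.0, -0.0, -1.0]] [ -5.8  18.5 103.2   0.   58.3  80.6]
[625.28912467  96.71352785] [610  77  30  40 754] [   1.24788106 -382.82384894]
[318.0592 198.9488] [305 187  27  25 625] [-128.46554305   -8.40287618]
```

{"name": "arm_command", "arguments": {
  "moves": [
    {"jaw": 0.6, "dp": [-2, -2.4, 40], "turn": [0, 0, 0]},
    {"jaw": 0.6, "dp": [-2, -2.4, 80], "turn": [0, 0, 0]},
    {"jaw": 0.6, "dp": [-2, -2.4, 105], "turn": [0, 0, 0]},
    {"jaw": 0.6, "dp": [-2, -2.4, 117], "turn": [0, 0, 0]},
    {"jaw": 0.6, "dp": [-2, -2.4, 117], "turn": [0, 0, 0]},
    {"jaw": 0.6, "dp": [-2, -2.4, 117], "turn": [0, 0, 0]},
    {"jaw": 0.1, "dp": [-2, -2.4, 117], "turn": [0, 0, 0]},
    {"jaw": 0.1, "dp": [-2, -2.4, 117], "turn": [0, 0, 0]},
    {"jaw": 0.1, "dp": [-2, -2.4, 117], "turn": [0, 0, 0]},
    {"jaw": 0.1, "dp": [-2, -2.4, 117], "turn": [0, 0, 0]},
    {"jaw": 0.1, "dp": [-2, -2.4, 117], "turn": [0, 0, 0]},
    {"jaw": 0.1, "dp": [-2, -2.4, 117], "turn": [0, 0, 0]}
  ],
  "newtons": 30
}}

```text
clock: 18.05
tcp_pos: [0.4626, 0.0318, 0.0433]
ee_rot: [[0.998, 0.061, 0.001], [0.061, -0.998, -0.001], [0.001, 0.001, -1.0]]
ft_force: [-0.4, -2.5, 4.4]
finger_gap: 0.025
grip_force: 30.0
```

{"name": "arm_command", "arguments": {
  "moves": [
    {"jaw": 0.1, "dp": [5, 0, 0], "turn": [0, 0, 0]},
    {"jaw": 0.1, "dp": [10, 0, 0], "turn": [0, 0, 0]},
    {"jaw": 0.1, "dp": [15, 0, 0], "turn": [0, 0, 0]},
    {"jaw": 0.1, "dp": [20, 0, 0], "turn": [0, 0, 0]},
    {"jaw": 0.1, "dp": [25, 0, 0], "turn": [0, 0, 0]},
    {"jaw": 0.1, "dp": [28, 0, 0], "turn": [0, 0, 0]},
    {"jaw": 0.1, "dp": [30, 0, 0], "turn": [0, 0, 0]},
    {"jaw": 0.1, "dp": [31, 0, 0], "turn": [0, 0, 0]},
    {"jaw": 0.1, "dp": [31, 0, 0], "turn": [0, 0, 0]}
  ]
}}

```text
clock: 18.8
tcp_pos: [0.4926, 0.0336, 0.0432]
ee_rot: [[0.998, 0.061, -0.002], [0.061, -0.998, -0.001], [-0.002, 0.001, -1.0]]
ft_force: [-4.7, -3.2, 10.2]
finger_gap: 0.0254
grip_force: 30.0
```

Travel is 30.0 mm. I'll give a short firm push, hold, then release and lift.

{"name": "arm_command", "arguments": {
  "moves": [
    {"jaw": 0.1, "dp": [1, 0, 0], "turn": [0, 0, 0]},
    {"jaw": 0.1, "dp": [1.5, 0, 0], "turn": [0, 0, 0]},
    {"jaw": 0.1, "dp": [1.5, 0, 0], "turn": [0, 0, 0]},
    {"jaw": 0.1, "dp": [1.5, 0, 0], "turn": [0, 0, 0]}
  ]
}}

```text
clock: 19.13
tcp_pos: [0.4926, 0.0336, 0.0432]
ee_rot: [[0.998, 0.062, -0.004], [0.062, -0.998, -0.001], [-0.004, 0.001, -1.0]]
ft_force: [-9.8, -5.3, 12.3]
finger_gap: 0.0254
grip_force: 30.0
```

{"name": "arm_command", "arguments": {
  "moves": [
    {"jaw": 0.6, "dp": [0, 0, 0], "turn": [0, 0, 0]},
    {"jaw": 0.6, "dp": [0, 0, 0], "turn": [0, 0, 0]},
    {"jaw": 0.6, "dp": [-1, 0, 0], "turn": [0, 0, 0]},
    {"jaw": 0.6, "dp": [-1, 0, 0], "turn": [0, 0, 0]},
    {"jaw": 0.6, "dp": [-1, 0, -30], "turn": [0, 0, 0]},
    {"jaw": 0.6, "dp": [-1, 0, -70], "turn": [0, 0, 0]},
    {"jaw": 0.6, "dp": [-1, 0, -110], "turn": [0, 0, 0]},
    {"jaw": 0.6, "dp": [-20, 0, -120], "turn": [0, 0, 0]},
    {"jaw": 0.6, "dp": [-20, 0, -120], "turn": [0, 0, 0]},
    {"jaw": 0.6, "dp": [-20, 0, -120], "turn": [0, 0, 0]}
  ]
}}

```text
clock: 19.97
tcp_pos: [0.4745, 0.033, 0.163]
ee_rot: [[0.998, 0.061, 0.001], [0.061, -0.998, -0.0], [0.001, 0.0, -1.0]]
ft_force: [0.8, 0.4, -0.9]
finger_gap: 0.0549
grip_force: 0.0
```

Run:
```python
from h import *
w=snap('wrist','w12.png');loc()
h=cv2.cvtColor(w['pixels'],cv2.COLOR_RGB2HSV);m=(((h[...,0]<5)|(h[...,0]>174))&(h[...,1]>120)&(h[...,2]>60)).astype(np.uint8)
n,l,st,ce=cv2.connectedComponentsWithStats(m)
for j in range(1,n):
    if st[j,4]>60: P=atz(w,ce[j],.045,True);print(ce[j],st[j],1000*(Rm(Q[2])@(P[:2]-Q[:2])))
```

```text
t 20.02 tcp shaker mm [-117.2   -7.8  162.1] F [ 0.5 -1.1 -0.2] gap 0.0549
[[1.0, -0.001, -0.0], [-0.001, -1.0, 0.0], [-0.0, -0.0, -1.0]] [ -5.3  19.3 101.5   0.   59.2  81.2]
[624.63717949 103.66025641] [608  83  32  41 780] [   2.65903467 -384.35441331]
[321.54434251 175.70489297] [308 164  28  25 654] [-98.10546199  -8.6427925 ]
```

View pics/w12.png

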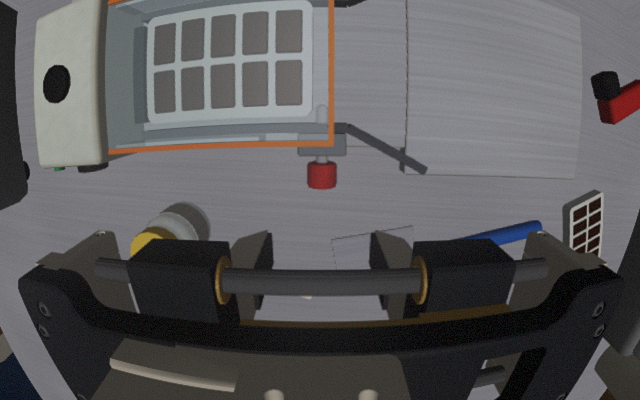

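The knob is home at (321,175), shaker x −98.1 mm. Its bolt shows at (322,112), just behind the mould's trailing edge at (312,~60), and the mould lies flat against the stop. The arm is clear, so I'm handing in.

```bash
python3 -c "
from rig import manip
print(manip.close_job())"
```

```text
the job is handed in; nothing more can be done
None
```

The job is handed in: the mould is against the end stop (pushed with about 9.5 N), the knob is home with its bolt behind the mould, and the arm is clear; the judge's verdict was not shown.

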